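# Demagnetise a bearing on the bench demagnetiser

## Task

Demagnetise the ball bearing before it goes back into the alternator: with the power still off, set it down flat (do not drop it) in the middle of the demagnetiser's pole plate. Then switch the power on by pulling the locking toggle's bat outward and flipping it over to the side away from the push button, so that it drops back into its lock there, and with the bearing lying in place press the push button fully down, hold it for a good second and let it come up again. Leave the bearing on the plate and the power on, and leave the other loose parts where they lie.

Things in the scene. Friction and masses are not known exactly. Their poses are not given: they have to be found in the camera images.
- demagnetiser: Grey bench demagnetiser, a low fixed box 150 mm deep (x), 230 mm wide (y), controls 55 mm above the bench, with a black battery pack that stands out 30 mm at its rear (+x). Origin at the centre of its underside on the bench; own x points to its rear, y to its left (the pole plate is on the right half, toggle and push button on the left half), z up. It stands with a yaw of 0.05 to 0.38 rad.
- pole_plate (a point): Centre of the top of the pole plate, 60 mm above the bench: two flat steel pole faces with an 8 mm brass strip between them that runs along x, together 96 mm (x) by 88 mm (y), level, with nothing standing up around it. Axes as the demagnetiser's. It lies at (0, -53, 60) mm in the demagnetiser's frame.
- bearing_centre (a point): Centre of the ball bearing, half-way up: a steel ring with a dark seal and a bore, 40 mm outside diameter, 12 mm thick, 0.08 to 0.15 kg, lying flat on the bench (centre 6 mm up). Take it across its diameter. It and the two other round parts (flange washer, belt pulley) may lie in any of three places to the right of the demagnetiser.
- ball_bearing: The same ball bearing; origin at the centre of its underside, z along its axis (up).
- bat_grip (a point): Point on the axis of the toggle's steel bat where to pinch it, 13 mm below its tip. The bat is a round bar 12 mm across (8 mm at its neck), 55 mm from pivot to tip; z points outward along the bat, y along the hinge axis, which is the demagnetiser's y. The bat's thick part stands free from about 4 mm above the lock crown to the tip. Pinch it with the fingers closing along y, so that it can turn between the pads as it flips.
- toggle_pivot (a point): The toggle's hinge point, at (38, 62, 51) mm in the demagnetiser's frame (4 mm under the panel); axes as the demagnetiser's. bat_grip is 42 mm from it when the bat is in its lock, up to 50 mm when it is pulled out. The lock crown round it, a collar with two teeth, rises 14.5 mm above the panel (70 mm above the bench) and is 29 mm across.
- power_toggle (a joint): Angle of the bat about the hinge, rad: 0 is off (bat leans 0.35 rad toward the push button, to the demagnetiser's -x), 0.35 upright, 0.70 on (leans 0.35 rad to the rear, +x). A cross pin in the bat sits in a notch either side of a fixed tooth: in the lock the bat has only about 0.1 rad of play at either end, and it cannot pass the middle unless it is pulled out. It stays where it is left.
- toggle_pull (a joint): How far the bat is pulled out along its own axis, m: 0 in the lock, at most 0.008. It must be out by more than about 0.005 to pass the tooth. A spring (3 N at 0, 6 N at 0.008) draws it back when it is released.
- button_top (a point): Centre of the top of the push button's round black cap, 28 mm across, 71 mm above the bench when up, at (-38, 62, 71) mm in the demagnetiser's frame, 76 mm in front of the toggle. The steel bezel round it is 42 mm across and 9 mm lower than the cap's top.
- run_button (a joint): How far the push button is down, m: 0 up, 0.006 fully down on its stop. Spring: 1.5 N to start, 5 N fully down; it comes up by itself.
- flange_washer: Bystander: flat stepped washer 53 mm across, 6 mm thick, loose; origin at the centre of its underside.
- belt_pulley: Bystander: grooved belt pulley 66 mm across, 37 mm tall, loose; origin at the centre of its underside.
- screwdriver_1: Bystander: slim screwdriver 160 mm long, 26 mm high, loose, lying behind the demagnetiser; origin at the middle of its underside, along its own y.
- grease_tin: Bystander: lidded round tin 63 mm across, 38 mm tall, loose, at the left; origin at the centre of its underside.
Mind the look-alikes: they are no part of the job. There is more than one size of the ball_bearing; the job needs the smaller.

How it is judged (in metres and radians):
On the way, in this order (a step that is already met when the one before it is completed fails the run):
1. the bearing lies flat in the middle of the pole plate while the power is off (horizontal distance between bearing_centre and pole_plate below 0.015 m and z of bearing_centre in the frame of pole_plate below 0.008 m and angle between bearing_centre's own z axis and vertical below 0.1 rad and contact force between the fingers and ball_bearing below 0.2 N and value of joint power_toggle below 0.2 rad), for 0.2 s.
2. the toggle is over on its far side and back in its lock, the bearing in place (value of joint power_toggle above 0.57 rad and value of joint toggle_pull below 0.0015 m and horizontal distance between bearing_centre and pole_plate below 0.015 m), for 0.2 s.
3. the push button is held fully down for 0.7 s with the power on and the bearing in place (all of step 2 and value of joint run_button above 0.0052 m and z of bearing_centre in the frame of pole_plate below 0.008 m), for 0.7 s.
At the end, for the whole second after the job is handed in: The bearing lies at rest, flat on the pole plate with its centre within 15 mm of the plate's centre; the toggle is on (power_toggle above 0.57 rad) and back in its lock (pulled out less than 1.5 mm); the push button is up again (less than 1 mm down) (all of step 2 and value of joint run_button below 0.001 m and z of bearing_centre in the frame of pole_plate between 0.004 and 0.008 m and angle between bearing_centre's own z axis and vertical below 0.1 rad and linear speed of ball_bearing below 0.02 m/s); the robot touches nothing.
It fails at once if the bearing is dropped (falls free from more than about 15 mm) (contact force between the fingers and ball_bearing below 0.05 N and linear speed of ball_bearing above 0.55 m/s).
It fails at once if another loose part is moved by more than 30 mm (distance of any of flange_washer, belt_pulley, screwdriver_1, grease_tin from where it was at the start of the episode above 0.03 m).
It also fails if it takes over 64 s, if anything falls off the work surface, if the arm or the gripper's body presses on something with over 40 N, if the wrist force passes 120 N, or if a joint passes its speed limit or range.

## Robot

A 6-joint arm with a two-finger parallel gripper is mounted at the origin on a cart in front of the work surface, level with it; the furniture and walls round the work are solid. World frame = base frame: x ahead of the robot, y to its left, z up, the work surface at z = 0. Lengths are in mm, angles in rad, forces in N, time in s.
With the tool pointing down it reaches from about 275 to 1000 mm from the base axis. Payload 8.4 kg.
Tool frame: the origin (TCP) lies between the finger pads; the fingertips stand r.finger_overhang ahead of it and the grasp point (between the pads) is the TCP (r.finger_overhang is the distance from the TCP to the fingertips, in mm); z points along the fingers, y is the line along which they close (so a half turn about z gives the same grasp; the last joint's range is limited). The gripper opens to 85 mm and grips with 20 to 120 N. Pads are 22 mm wide; open, the fingers measure 114 mm over their backs; the gripper's body (76 mm by 85 mm) begins 54 mm behind the grasp point. The pads swing forward as they close: fully open they stand 13 mm farther back than shut.
Start: joints at [-1.206, 0.353, 1.633, -0, 1.155, -0.002], TCP at [224.143, -583.428, 250.281] pointing down, gripper open.
Joint ranges: [-2.63, 2.63], [-0.92, 2.1], [0.06, 2.66], [-1.3, 4.44], [0, 2.69], [-3.02, 3.02]. Speed limits (rad/s): [2.22, 2.22, 2.79, 3.14, 3.14, 3.14].

## Interface

Orientations are given as [roll, pitch, yaw] about the fixed x, y, z axes, in that order (R = Rz(yaw) Ry(pitch) Rx(roll)).
In Python, from rig import r, cams, sign_off gives the robot as it stands.
- The arm moves only by the shell command python3 -m crank 'ROWS' [FORCE]. ROWS is JSON, a list of rows, each a list of 7 numbers: the shift along the tool's x, y, z in m, then the turn, a rotation vector about the tool's x, y, z in rad, then the closure, from 0 (fully open) to 1 (shut). In form: [[dx, dy, dz, ax, ay, az, gripper], ...]. A call has 1 to 5 rows; each row is the pose to reach, as a shift and turn from the pose commanded when the call began, along the tool's axes at that moment; what a row does not reach only later rows make up. A row lasts 1/10 s, in which the tool goes at most 50 mm and 8.59 degrees, less where a joint would pass 70% of its speed; a pose out of reach is approached as far as the arm can. A call with a gripper value outside its range is refused whole. The fingers move at their own pace and stop on an object; FORCE is the grip in N (left out, the last holds). Time passes only in rows, so rows that repeat a pose let the fingers close. It gives the time, the measured TCP pose, the force, the opening and the grip force at its end, in the units of the state.
- r.sense(): the state, without advancing time (a new reading comes with each control period).
- cams.grab_frame(name): name is "scene" or "side" or "wrist"; returns a dict with "image" (420x560x3 uint8, red, green, blue), "fx", "fy", "cx", "cy" (pixels), "position" and "orientation" of the camera in the world. Camera axes: x right, y down, z forward; pixel columns grow to the right and rows downward; lengths in mm; the calibration is good to about 2 mm. A picture is of the moment at which its call begins. There is no depth.
- sign_off(): hands the job in; it is judged then, once.
The state is a dict: "clock": time; "qpos": joint angles; "qvel": joint speeds; "joint_efforts": joint torques, N m; "eef_pos": TCP position; "tcp_rot": TCP orientation; "contact_force": force on the tool from outside, world axes, zero at the start; "wrist_torque": the same for the moment, N m; "opening": opening from 0.0 (shut) to 1.0 (fully open); "grasp_force": force on a finger pad.
Only numpy, scipy, OpenCV 4.12 (cv2) and the standard library are available. Lean on these libraries where they do the work, as an engineer would, in place of code of your own. Each camera call takes 0.05 s, during which the arm holds its last target. There are 200 camera calls.

## Working session

There is one attempt and no reset: what is moved stays moved. The work goes in short steps, Python scripts to look and compute and a shell command to move; the robot and the scene stay as the last step left them, time stands still between calls to the robot, and variables do not carry over. Pictures are saved under pics/ and viewed, at most 10 in all, crops included, and the job is handed in when it is done.

```bash
ls; mkdir -p pics
cat > h.py <<'E'
import numpy as np, cv2
from scipy.spatial.transform import Rotation as R
from rig import r, cams
def rot(o):
    o=np.array(o,float)
    if o.shape==(3,3): return o
    return R.from_euler('xyz',o).as_matrix() if o.size==3 else R.from_quat(o).as_matrix()
def grab(n,fn=None):
    f=cams.grab_frame(n)
    if fn: cv2.imwrite('pics/'+fn+'.png',cv2.cvtColor(f['image'],cv2.COLOR_RGB2BGR))
    return f
def px2w(f,u,v,z):
    d=rot(f['orientation'])@np.array([(u-f['cx'])/f['fx'],(v-f['cy'])/f['fy'],1]); p=np.array(f['position'],float)
    return p+d*(z-p[2])/d[2]
def w2px(f,P):
    c=rot(f['orientation']).T@(np.array(P,float)-np.array(f['position']))
    return np.array([f['fx']*c[0]/c[2]+f['cx'],f['fy']*c[1]/c[2]+f['cy']])
E
python3 - <<'E'
from h import *
import pickle
s=r.sense(); print(s, r.finger_overhang)
a=[]
for n in('scene','side','wrist'):
    f=grab(n,n+'0'); print(n,f['position'],f['orientation'],f['fx'],f['cx'],f['cy']); a.append(f)
pickle.dump(a,open('f0.pkl','wb'))
E
```

```text
pics
{'clock': 0.0, 'qpos': array([-1.20641659e+00,  3.53667670e-01,  1.63417721e+00, -4.43286096e-06,
        1.15521065e+00, -2.36606607e-03]), 'qvel': array([-0.00042329,  0.00027402, -0.00129929,  0.00133544,  0.00106529,
       -0.00091523]), 'joint_efforts': array([-1.67140137e-03, -6.05254483e+01, -3.42069197e+01, -2.96036501e-05,
        9.31978662e-03, -3.52646040e-06]), 'eef_pos': array([ 223.96009917, -582.9823217 ,  249.53105036]), 'tcp_rot': array([-3.14012978e+00,  5.91660688e-07,  3.66747598e-01]), 'contact_force': array([ 0.0562821 , -0.23281961,  0.14777859]), 'wrist_torque': array([-0.00093458,  0.0288824 ,  0.04775141]), 'grasp_force': 0.0, 'opening': 1.0048195459280587} 19.0
scene [-428.64660026  736.03542821  555.26567292] [-1.9987448   0.02205815 -2.07517908] 503.4361469153999 274.35323424117524 212.05134998478604
side [ 416.1207986  -725.5652408   762.14403456] [-2.19278974e+00 -1.13769752e-03 -7.41389967e-02] 529.2107893812845 281.18711225299285 206.0424972147348
wrist [ 299.79416098 -553.99922797  373.15505665] [ 2.82130381e+00  1.77905959e-03 -1.20496216e+00] 332.74354104968324 272.36680075201764 209.84441239864492
```

View pics/scene0.png

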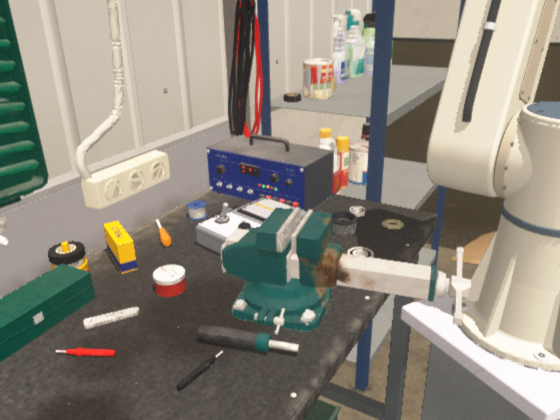

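View pics/wrist0.png

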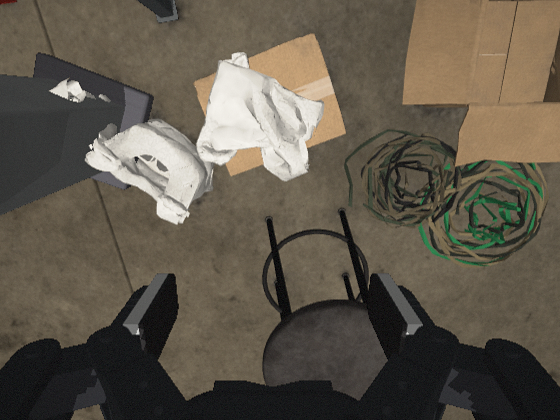

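The scene view shows the demagnetiser at about (230,230), partly behind a vise at (290,260). The round parts are near (345,222), (358,210), (392,224) and (358,253). The wrist camera sees only floor.

View pics/side0.png

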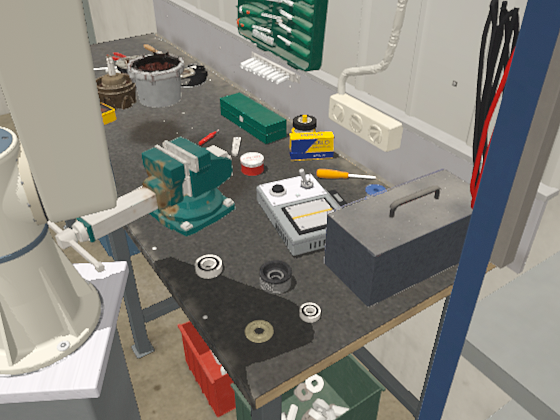

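Side view candidates: ring (310,312) looks small, ring (208,265) looks larger, pulley (275,275), flange washer (259,330). On the demagnetiser I see the button at (278,188), the toggle at (306,178) and the pole plate at (308,215). Next I measure them, with a close crop.

Run:
```python
from h import *
import pickle
a=pickle.load(open('f0.pkl','rb')); f=a[1]
for n,u,v,z in[('small',310,312,6),('big',208,265,8),('pulley',275,275,18),('washer',259,330,3),('button',278,187,71)]: print(n,px2w(f,u,v,z).round(1))
for n,c,z in(('small',[(299,312),(321,312)],6),('big',[(194,265),(223,265)],8)):
    print(n,np.linalg.norm(px2w(f,*c[0],z)-px2w(f,*c[1],z)))
im=cv2.cvtColor(f['image'],cv2.COLOR_RGB2BGR)
A=cv2.resize(im[165:255,250:350],None,fx=6,fy=6,interpolation=cv2.INTER_CUBIC)
B=cv2.resize(im[245:345,190:330],(200*7//5,200),interpolation=cv2.INTER_CUBIC)
B=cv2.resize(im[295:330,292:328],None,fx=5,fy=5); C=cv2.resize(im[248:283,190:226],None,fx=5,fy=5)
D=np.zeros((540,200,3),np.uint8); D[:175,:180]=B; D[200:375,:180]=C
cv2.imwrite('pics/crop1.png',np.hstack([A,D]))
```

```text
small [524.4 -25.5   6. ]
big [324.6 121.1   8. ]
pulley [463.3  69.4  18. ]
washer [425.1 -60.3   3. ]
button [486.5 313.2  71. ]
small 42.1789122393085
big 61.359213081229576
```

View pics/crop1.png

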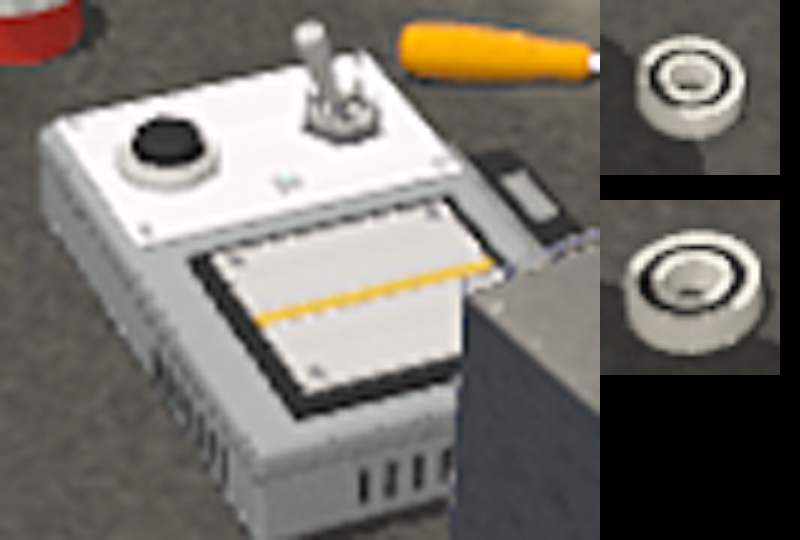

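The crops show the small bearing at (310,312), 42 mm wide against 40 mm expected. The other ring is over 55 mm. On the demagnetiser the strip ends are at crop (258,321) and (492,264), the button cap at (169,135), and the bat tip at (311,33), leaning toward the button.

Run:
```python
from h import *
import pickle
a=pickle.load(open('f0.pkl','rb')); f=a[1]
c=lambda x,y:(250+x/6,165+y/6)
A=px2w(f,*c(258,321),60);B=px2w(f,*c(492,264),60);C=px2w(f,*c(169,135),71)
print(A,B,C,np.linalg.norm(B-A))
M=np.array([[-48,-53],[48,-53],[-38,62]],float);W=np.array([A,B,C])[:,:2]
m=M-M.mean(0);w=W-W.mean(0)
y=np.arctan2((m[:,0]*w[:,1]-m[:,1]*w[:,0]).sum(),(m*w).sum());Rz=np.array([[np.cos(y),-np.sin(y)],[np.sin(y),np.cos(y)]])
t=W.mean(0)-Rz@M.mean(0);print('yaw',y,'t',t,'res',W-(M@Rz.T+t))
for n,p in dict(plate=(0,-53),piv=(38,62),but=(-38,62)).items(): print(n,Rz@np.array(p)+t)
```

```text
[511.9467544  202.17311905  60.        ] [603.14337509 231.30807565  60.        ] [486.76851039 311.07773044  71.        ] 95.73750216522028
yaw 0.31954334214320657 t [541.37106213 266.08955191] res [[-0.503169    1.47903896]
 [-0.44692928  0.45722257]
 [ 0.95009828 -1.93626153]]
plate [558.02011389 215.77246658]
piv [557.9712137  336.88810393]
but [485.8184121  313.01399197]
```

```bash
cat >> h.py <<'E'
PL=np.array([558.,216.]);PV=np.array([558.,337.]);BT=np.array([486.,313.]);YAW=.32
def go(x,y,z,yaw=YAW,pitch_extra=None):
    "print shift/turn (m, rad, tool axes) to a tool-down target"
    s=r.sense();T=rot(s['tcp_rot']);G=R.from_euler('xyz',[np.pi,0,yaw]).as_matrix()
    d=T.T@(np.array([x,y,z])-s['eef_pos'])/1e3; w=R.from_matrix(T.T@G).as_rotvec()
    print('shift',d.round(4),'turn',w.round(3),'t',round(s['clock'],2),'q',s['qpos'].round(2))
E
python3 - <<'E'
from h import *
import pickle
a=pickle.load(open('f0.pkl','rb')); f=a[1]
for n,u,v,z in[('boxbotL',328,262,0),('boxbotN',372,302,0),('boxbotR',495,262,0),('visebase',232,208,0),('visebase2',185,232,0),
 ]: print(n,px2w(f,u,v,z).round(0))
P=px2w(f,372,302,0)
for h in(80,100,120,140,160):print(h,w2px(f,[P[0],P[1],h]))
# vise top: triangulate two points side/scene
def tri(p,q):
    A=[];b=[]
    for F,(u,v) in((a[1],p),(a[0],q)):
        d=rot(F['orientation'])@np.array([(u-F['cx'])/F['fx'],(v-F['cy'])/F['fy'],1]);d/=np.linalg.norm(d)
        Q=np.eye(3)-np.outer(d,d);A.append(Q);b.append(Q@F['position'])
    x=np.linalg.lstsq(np.vstack(A),np.hstack(b),rcond=None)[0];return x.round(0),(np.linalg.norm(A[0]@x-b[0])).round(1)
print('vise right anvil?',tri((206,142),(281,209)),tri((230,155),(330,213)))
go(524,-25,150)
E
```

```text
boxbotL [581. 121.   0.]
boxbotN [650.  -3.   0.]
boxbotR [940.  95.   0.]
visebase [375. 335.   0.]
visebase2 [266. 248.   0.]
80 [376.29117184 271.99502238]
100 [377.42735806 264.05051601]
120 [378.59072117 255.91598178]
140 [379.78224807 247.58451913]
160 [381.002974  239.0488893]
vise right anvil? (array([320., 326., 181.]), np.float64(10.6)) (array([349., 228., 168.]), np.float64(49.0))
shift [ 0.4802 -0.4133  0.1002] turn [-0.001  0.     0.047] t 0.15 q [-1.21  0.35  1.63 -0.    1.16 -0.  ]
```

```bash
python3 -m crank '[[0.036,-0.031,0,0,0,0,0.25],[0.072,-0.062,0,0,0,0,0.25],[0.108,-0.093,0,0,0,0,0.25],[0.144,-0.124,0,0,0,0,0.25],[0.18,-0.155,0,0,0,0,0.25]]' 30
python3 -m crank '[[0.036,-0.031,0,0,0,0,0.25],[0.072,-0.062,0,0,0,0,0.25],[0.108,-0.093,0,0,0,0,0.25],[0.144,-0.124,0,0,0,0,0.25],[0.144,-0.124,0,0,0,0,0.25]]'
python3 -c "
from h import *
go(524,-25,150)"
```

```text
clock: 0.65
eef_pos: [337.0, -372.4, 250.1]
tcp_rot: [-3.141, -0.0, 0.366]
contact_force: [1.1, 1.2, 0.3]
opening: 0.751
grasp_force: 0.0
clock: 1.15
eef_pos: [428.4, -202.5, 250.3]
tcp_rot: [-3.141, -0.001, 0.372]
contact_force: [-0.7, -0.3, 0.8]
opening: 0.75
grasp_force: 0.0
shift [ 0.1534 -0.1306  0.1006] turn [-0.001 -0.001  0.052] t 1.15 q [-0.45  0.12  1.95  0.    1.08  0.75]
```

```bash
python3 -m crank '[[0.036,-0.031,0.02,0,0,0.02,0.25],[0.072,-0.062,0.04,0,0,0.05,0.25],[0.108,-0.093,0.06,0,0,0.05,0.25],[0.144,-0.124,0.08,0,0,0.05,0.25],[0.153,-0.131,0.1,0,0,0.05,0.25]]'
python3 -m crank '[[0,0,0,0,0,0,0.25],[0,0,0,0,0,0,0.25]]'
python3 - <<'E'
from h import *
f=grab('wrist','w1'); print(w2px(f,[524,-25,6]))
go(524,-25,50)
import pickle;pickle.dump(f,open('f1.pkl','wb'))
E
```

```text
clock: 1.65
eef_pos: [524.2, -27.1, 149.8]
tcp_rot: [3.141, -0.002, 0.319]
contact_force: [-0.4, -0.6, -0.2]
opening: 0.751
grasp_force: 0.0
clock: 1.85
eef_pos: [521.8, -30.1, 150.0]
tcp_rot: [-3.141, 0.002, 0.318]
contact_force: [-1.1, -0.8, 0.2]
opening: 0.751
grasp_force: 0.0
[267.86926172 196.75708752]
shift [ 0.0036 -0.0047  0.1007] turn [ 0.     0.    -0.003] t 1.9 q [-0.06  0.32  1.94 -0.    0.88  1.19]
```

View pics/w1.png

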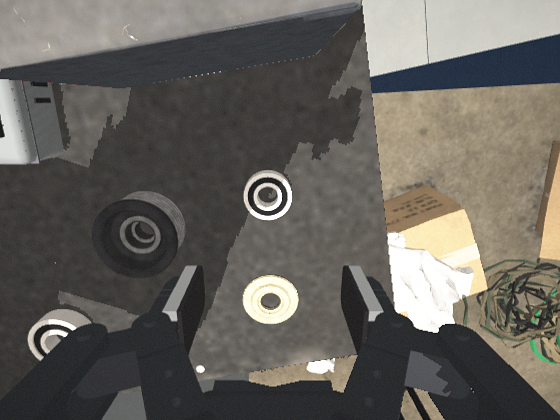

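The wrist view shows the small bearing at (267,196), where (268,197) was predicted. The washer, pulley and larger bearing are clear of the fingers. I descend.

```bash
python3 -m crank '[[0.0036,-0.0047,0.04,0,0,0,0.25],[0.0036,-0.0047,0.08,0,0,0,0.25],[0.0036,-0.0047,0.105,0,0,0,0.25],[0.0036,-0.0047,0.12,0,0,0,0.25],[0.0036,-0.0047,0.12,0,0,0,0.25]]'
python3 -c "
from h import *
go(524,-25,20)
f=grab('wrist','w2');g=grab('side')
im=cv2.cvtColor(g['image'],cv2.COLOR_RGB2BGR)[270:340,260:360]
cv2.imwrite('pics/s2.png',np.hstack([cv2.resize(im,(500,350),interpolation=2),cv2.cvtColor(f['image'],4)[100:400:1,130:430][:,:,:]][:1]))"
```

```text
clock: 2.4
eef_pos: [523.2, -25.4, 29.6]
tcp_rot: [-3.141, 0.002, 0.315]
contact_force: [-0.7, 0.6, 0.7]
opening: 0.75
grasp_force: 0.0
shift [ 0.0009 -0.0002  0.0096] turn [-0.001  0.002 -0.005] t 2.4 q [-0.05  0.52  2.   -0.    0.63  1.2 ]
```

View pics/w2.png

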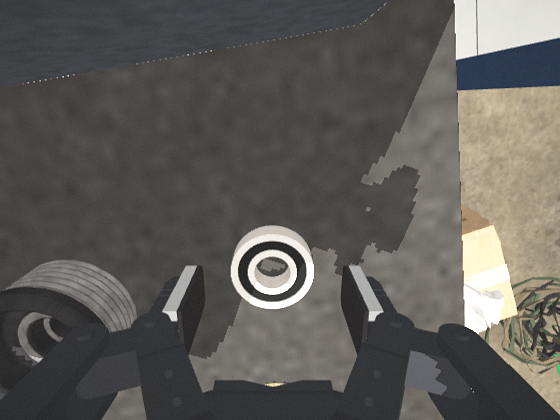

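The bearing at (272,268) is centred between the pads at (190,300) and (358,300). Going down and closing.

```bash
python3 -m crank '[[0.0008,0,0.004,0,0,0,0.25],[0.0008,0,0.008,0,0,0,0.25],[0.0008,0,0.008,0,0,0,0.25]]'
python3 -m crank '[[0,0,0,0,0,0,0.7],[0,0,0,0,0,0,0.7],[0,0,0,0,0,0,0.7],[0,0,0,0,0,0,0.7],[0,0,0,0,0,0,0.7]]' 30
python3 -c "
from h import *
f=grab('wrist','w3')
go(558,216,130)"
```

```text
clock: 2.8
eef_pos: [525.2, -23.9, 22.5]
tcp_rot: [3.141, -0.0, 0.317]
contact_force: [0.0, 0.4, -0.2]
opening: 0.749
grasp_force: 0.0
clock: 3.3
eef_pos: [525.2, -23.7, 22.7]
tcp_rot: [3.142, -0.0, 0.317]
contact_force: [-1.7, -0.2, 5.3]
opening: 0.44
grasp_force: 29.6
shift [ 0.1059 -0.2175 -0.1073] turn [ 0.    -0.    -0.003] t 3.35 q [-0.05  0.53  1.99  0.    0.62  1.21]
```

```bash
python3 -m crank '[[0,0,-0.02,0,0,0,0.7],[0,0,-0.06,0,0,0,0.7],[0,0,-0.10,0,0,0,0.7],[0,0,-0.13,0,0,0,0.7],[0,0,-0.13,0,0,0,0.7]]'
python3 -m crank '[[0.01,-0.03,0,0,0,0,0.7],[0.03,-0.07,0,0,0,0,0.7],[0.05,-0.11,0,0,0,0,0.7],[0.07,-0.15,0,0,0,0,0.7],[0.09,-0.185,0,0,0,0,0.7]]'
python3 -m crank '[[0.016,-0.033,0,0,0,0,0.7],[0.016,-0.033,0,0,0,0,0.7],[0.016,-0.033,0,0,0,0,0.7]]'
python3 - <<'E'
from h import *
go(558,216,100)
f=grab('wrist','w4');g=grab('side')
print('plate in wrist',w2px(f,[558,216,60]))
im=cv2.cvtColor(g['image'],cv2.COLOR_RGB2BGR)[130:255,240:360]
w=cv2.cvtColor(f['image'],cv2.COLOR_RGB2BGR)
cv2.imwrite('pics/c4.png',np.hstack([w[:,:],cv2.resize(im,(240,420*1),interpolation=2)]))
E
```

```text
clock: 3.85
eef_pos: [527.6, -23.9, 156.3]
tcp_rot: [3.139, -0.007, 0.317]
contact_force: [0.3, 0.4, -0.7]
opening: 0.441
grasp_force: 30.9
clock: 4.35
eef_pos: [552.2, 181.9, 151.1]
tcp_rot: [-3.141, 0.002, 0.317]
contact_force: [0.4, -0.1, -1.2]
opening: 0.439
grasp_force: 30.9
clock: 4.65
eef_pos: [557.0, 216.8, 150.9]
tcp_rot: [3.141, 0.002, 0.319]
contact_force: [-0.7, 0.2, -1.3]
opening: 0.439
grasp_force: 30.9
shift [0.0008 0.001  0.0509] turn [ 0.     0.002 -0.001] t 4.65 q [ 0.37  0.42  1.78 -0.    0.95  1.62]
plate in wrist [274.27580918 222.42597576]
```

View pics/c4.png

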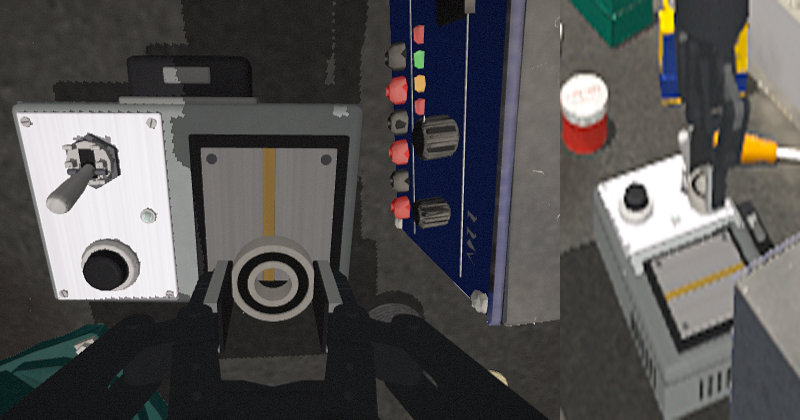

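The wrist view shows the bearing held at (271,283), the brass strip at u≈269 with its rear end at v≈148, the button cap at (106,269), and the bat tip at (62,203) leaning toward the button. I refine the demagnetiser pose from these.

Run:
```python
from h import *
f=grab('wrist')
s=r.sense();p=s['eef_pos'];print(p)
print('bearing top should be',w2px(f,[p[0],p[1],p[2]-22.7+12]))
for n,u,v,z in[('stripRear',269,148,60),('strip2',269.5,230,60),('button',105.5,269,71),('plRL',201,149,60),('plRR',336,149,60),('crown',92,158,68)]: print(n,px2w(f,u,v,z).round(1))
c,s_=np.cos(.32),np.sin(.32);Rz=np.array([[c,-s_],[s_,c]]);
for n,m in[('stripRear',(48,-53)),('button',(-38,62)),('crown',(38,62))]:print(n,(Rz@m+[541.4,266.1]).round(1))
```

```text
[557.34893232 215.21734358 151.65153232]
bearing top should be [273.47635146 285.50325796]
stripRear [605.3 233.7  60. ]
strip2 [551.6 216.   60. ]
button [493.5 315.4  71. ]
plRL [591.2 274.9  60. ]
plRR [618.  192.7  60. ]
crown [566.3 336.8  68. ]
stripRear [603.6 230.9]
button [485.8 313. ]
crown [558.  336.9]
```

Run:
```python
from h import *
f=grab('wrist','w5')
c,s_=np.cos(.318),np.sin(.318);Rz=np.array([[c,-s_],[s_,c]]);t=np.array([543,268.5])
im=cv2.cvtColor(f['image'],cv2.COLOR_RGB2BGR)[90:310,0:260].copy()
im=cv2.resize(im,None,fx=3,fy=3-.3,interpolation=2)
def dot(m,z,col):
    p=w2px(f,[*(Rz@m+t),z]); print(m,z,p.round(1)); q=(int(p[0]*3),int((p[1]-90)*2.7)); cv2.circle(im,q,3,col,-1)
def ring(m,rad,z,col):
    pts=[w2px(f,[*(Rz@(np.array(m)+rad*np.array([np.cos(a),np.sin(a)]))+t),z]) for a in np.linspace(0,6.283,40)]
    cv2.polylines(im,[np.array([(p[0]*3,(p[1]-90)*2.7) for p in pts],int)],True,col,1)
ring((-38,62),14,71,(0,0,255));ring((-38,62),21,62,(0,255,0));ring((38,62),14.5,69.5,(255,0,0))
dot((-38,62),71,(0,0,255));dot((48,-9),60,(0,255,255));dot((38,62),51,(255,0,0))
b=np.array([38,62]);l=-.35
for d,col in((42,(255,0,255)),(55,(255,255,0))): dot((38+d*np.sin(l),62),51+d*np.cos(l),col)
cv2.imwrite('pics/c5.png',im)
```

```text
(-38, 62) 71 [103.8 276.4]
(48, -9) 60 [200.7 148.9]
(38, 62) 51 [ 99.7 162.1]
(np.float64(23.598292086871044), 62) 90.45365393958991 [ 70.3 199.2]
(np.float64(19.140620589950178), 62) 102.66549920660583 [ 59.  213.3]
```

View pics/c5.png

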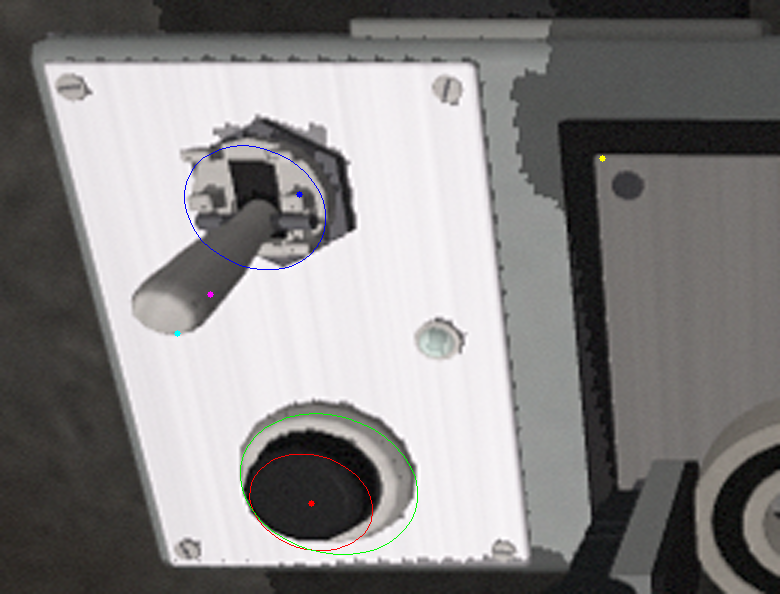

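The overlay fits within about 2–3 mm: the plate corner is on target, and the crown and button sit about 2 mm further along +x. That's ample for placing the bearing.

```bash
python3 -c "
from h import *
go(559,217,83,.315)"; python3 -m crank '[[0.002,0,0.025,0,0,0,0.7],[0.002,0,0.045,0,0,0,0.7],[0.002,0,0.056,0,0,0,0.7],[0.002,0,0.06,0,0,0,0.7],[0.002,0,0.06,0,0,0,0.7]]'
python3 -c "
from h import *
go(559,217,83,.315)"
```

```text
shift [ 0.002  -0.0013  0.0689] turn [0.    0.001 0.001] t 4.85 q [ 0.37  0.42  1.78 -0.    0.95  1.62]
clock: 5.35
eef_pos: [559.7, 216.5, 92.1]
tcp_rot: [3.142, 0.001, 0.316]
contact_force: [-0.0, 0.7, -1.1]
opening: 0.436
grasp_force: 30.9
shift [-0.0005 -0.0007  0.0091] turn [0.    0.001 0.001] t 5.35 q [ 0.37  0.5   1.81 -0.    0.83  1.62]
```

```bash
python3 -m crank '[[0,0,0.003,0,0,0,0.7],[0,0,0.006,0,0,0,0.7],[0,0,0.008,0,0,0,0.7],[0,0,0.0085,0,0,0,0.7],[0,0,0.0085,0,0,0,0.7]]'
```

```text
clock: 5.85
eef_pos: [559.8, 217.0, 83.8]
tcp_rot: [-3.142, 0.0, 0.317]
contact_force: [-0.5, 0.1, -0.7]
opening: 0.439
grasp_force: 30.9
```

```bash
python3 -m crank '[[0,0,0.0005,0,0,0,0.7],[0,0,0.001,0,0,0,0.7],[0,0,0.0015,0,0,0,0.7],[0,0,0.0015,0,0,0,0.7]]'
```

```text
clock: 6.25
eef_pos: [559.9, 217.0, 82.8]
tcp_rot: [-3.142, -0.0, 0.317]
contact_force: [-2.4, -0.4, 4.0]
opening: 0.436
grasp_force: 31.5
```

```bash
python3 -m crank '[[0,0,0,0,0,0,0.3],[0,0,0,0,0,0,0.3],[0,0,0,0,0,0,0.3],[0,0,0,0,0,0,0.3],[0,0,0,0,0,0,0.3]]'
python3 -m crank '[[0,0,-0.02,0,0,0,0.3],[0,0,-0.06,0,0,0,0.3],[0,0,-0.09,0,0,0,0.3],[0,0,-0.12,0,0,0,0.3],[0,0,-0.12,0,0,0,0.3]]'
python3 - <<'E'
from h import *
f=grab('wrist','w6')
go(560,339,150,.31)
c,s_=np.cos(.31),np.sin(.31);Rz=np.array([[c,-s_],[s_,c]]);t=np.array([543,267.5])
im=cv2.cvtColor(f['image'],cv2.COLOR_RGB2BGR).copy()
im=cv2.resize(im[60:360,0:400],None,fx=2,fy=2,interpolation=2)
def ring(m,rad,z,col):
    pts=[w2px(f,[*(Rz@(np.array(m)+rad*np.array([np.cos(a),np.sin(a)]))+t),z]) for a in np.linspace(0,6.283,40)]
    cv2.polylines(im,[np.array([(p[0]*2,(p[1]-60)*2) for p in pts],int)],True,col,1)
ring((-38,62),14,71,(0,0,255));ring((-38,62),21,62,(0,255,0));ring((38,62),14.5,69.5,(255,0,0));ring((0,-53),20,72,(0,0,255))
ring((19.14,62),6,102.7,(255,255,0))
P=np.array([w2px(f,[*(Rz@m+t),60]) for m in((48,-9),(48,-97),(-48,-97),(-48,-9))]);cv2.polylines(im,[((P-[0,60])*2).astype(int)],True,(0,255,255),1)
cv2.imwrite('pics/c6.png',im)
E
```

```text
clock: 6.75
eef_pos: [559.8, 217.0, 82.2]
tcp_rot: [-3.142, 0.0, 0.317]
contact_force: [0.1, 0.6, -0.6]
opening: 0.698
grasp_force: 0.0
clock: 7.25
eef_pos: [562.1, 217.9, 206.7]
tcp_rot: [-3.141, -0.007, 0.317]
contact_force: [0.7, -0.7, -0.9]
opening: 0.695
grasp_force: 0.0
shift [ 0.0367 -0.1158  0.0546] turn [-0.    -0.004  0.007] t 7.3 q [ 0.37  0.36  1.73 -0.    1.04  1.62]
```

View pics/c6.png

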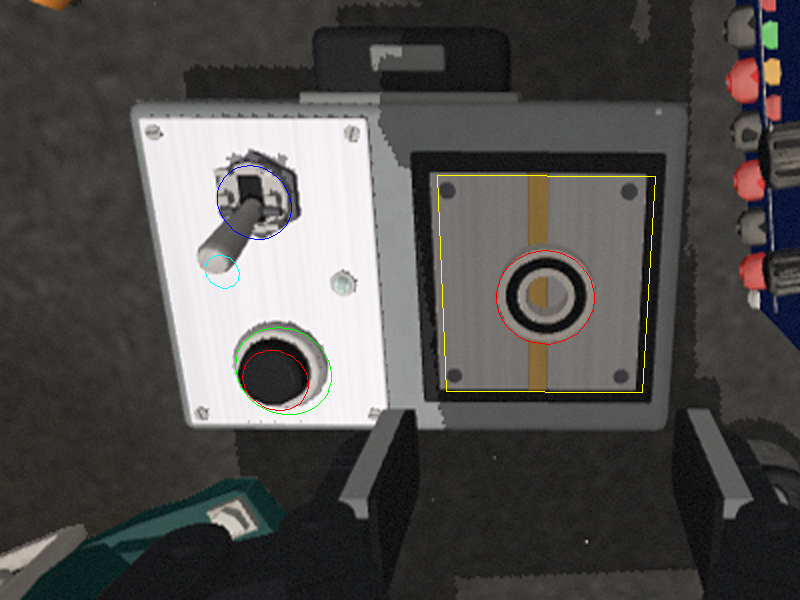

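The bearing lies flat on the plate, centred within about 3 mm. Relative to it, the overlay gives the panel pose: pivot ≈ (560.6, 340.6) and button ≈ (488, 317.5). Now the bat.

```bash
sed -i 's/^PL=.*/PL=np.array([559.5,219.5]);PV=np.array([560.6,340.6]);BT=np.array([488.2,317.5]);YAW=.313/' h.py
cat >> h.py <<'E'
def bat(d,a):
    print(d,a);go(PV[0]+d*np.sin(a)*np.cos(YAW),PV[1]+d*np.sin(a)*np.sin(YAW),51+d*np.cos(a))
E
python3 -m crank '[[0.002,-0.03,0,0,0,0,0.55],[0.007,-0.06,0,0,0,0,0.55],[0.014,-0.09,0,0,0,0,0.55],[0.022,-0.116,0,0,0,0,0.55],[0.022,-0.116,0,0,0,0,0.55]]' 40
python3 -m crank '[[0,0,0.03,0,0,0,0.55],[0,0,0.055,0,0,0,0.55],[0,0,0.07,0,0,0,0.55],[0,0,0.07,0,0,0,0.55]]'
python3 -c "
from h import *
f=grab('wrist','w7'); bat(44,-.35)
cv2.imwrite('pics/c7.png',cv2.cvtColor(f['image'],4)); print(w2px(f,[PV[0]-55*.343*.95,PV[1]-55*.343*.308,51+55*.94]))"
```

```text
clock: 7.8
eef_pos: [543.7, 336.7, 200.7]
tcp_rot: [-3.141, 0.001, 0.319]
contact_force: [-0.4, 0.1, -0.6]
opening: 0.45
grasp_force: 0.0
clock: 8.2
eef_pos: [543.0, 332.6, 129.3]
tcp_rot: [3.14, 0.005, 0.316]
contact_force: [0.1, 0.0, 0.3]
opening: 0.451
grasp_force: 0.0
44 -0.35
shift [ 0.0032 -0.0019  0.0387] turn [0.001 0.003 0.003] t 8.25 q [ 0.55  0.5   1.7  -0.    0.95  1.8 ]
[268.39052383 267.83008255]
```

View pics/c7.png

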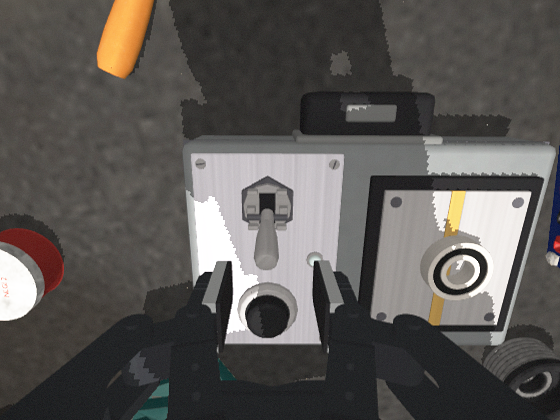

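The bat tip is at (267,257), centred laterally between the pads at (220–325), and the fingers will straddle it. It lies about 3 mm farther +x than predicted. Bearing is fine at (457,265). I descend and pinch.

```bash
sed -i 's/PV=np.array(\[560.6,340.6\])/PV=np.array([562.8,341.3])/;s/BT=np.array(\[488.2,317.5\])/BT=np.array([489.6,318])/' h.py
python3 -m crank '[[0.003,-0.002,0.012,0,0,0,0.55],[0.005,-0.002,0.024,0,0,0,0.55],[0.0055,-0.002,0.034,0,0,0,0.55],[0.0055,-0.002,0.0385,0,0,0,0.55],[0.0055,-0.002,0.0385,0,0,0,0.55]]'
python3 -c "
from h import *
bat(44,-.35)"
```

```text
clock: 8.75
eef_pos: [548.7, 337.4, 92.8]
tcp_rot: [3.141, 0.002, 0.317]
contact_force: [0.2, 1.3, 0.7]
opening: 0.451
grasp_force: 0.0
44 -0.35
shift [-0.0004  0.0006  0.0005] turn [0.    0.002 0.004] t 8.75 q [ 0.55  0.56  1.7  -0.    0.88  1.8 ]
```

```bash
python3 -m crank '[[0,0,0,0,0,0,0.9],[0,0,0,0,0,0,0.95],[0,0,0,0,0,0,1],[0,0,0,0,0,0,1],[0,0,0,0,0,0,1]]' 40
python3 -c "
from h import *
bat(44,-.35);print(r.sense()['contact_force'])"
```

```text
clock: 9.25
eef_pos: [549.4, 338.0, 94.3]
tcp_rot: [-3.141, -0.001, 0.317]
contact_force: [-2.5, 2.0, 3.9]
opening: 0.123
grasp_force: 39.2
44 -0.35
shift [-0.0013  0.001   0.0019] turn [-0.    -0.001  0.004] t 9.25 q [0.55 0.56 1.7  0.   0.88 1.8 ]
[-2.51087273  2.02945255  3.93595363]
```

```bash
python3 -m crank '[[-0.0007,0,-0.0019,0,0,0,1],[-0.0013,0,-0.0037,0,0,0,1],[-0.0019,0,-0.0053,0,0,0,1],[-0.0025,0,-0.0068,0,0,0,1],[-0.0025,0,-0.0068,0,0,0,1]]'
```

```text
clock: 9.75
eef_pos: [547.1, 337.2, 100.8]
tcp_rot: [-3.141, -0.001, 0.317]
contact_force: [4.3, 3.8, -4.4]
opening: 0.122
grasp_force: 38.9
```

```bash
python3 -m crank '[[0.0036,0,-0.0012,0,0,0,1],[0.0074,0,-0.0021,0,0,0,1],[0.0125,0,-0.0029,0,0,0,1],[0.0175,0,-0.0031,0,0,0,1],[0.0175,0,-0.0031,0,0,0,1]]'
```

```text
clock: 10.25
eef_pos: [561.3, 341.7, 102.3]
tcp_rot: [3.141, 0.006, 0.317]
contact_force: [-5.0, 2.7, -5.2]
opening: 0.127
grasp_force: 38.9
```

```bash
python3 -m crank '[[0.005,0,0.0002,0,0,0,1],[0.0101,0,0.001,0,0,0,1],[0.014,0,0.002,0,0,0,1],[0.0175,0,0.0031,0,0,0,1],[0.0175,0,0.0031,0,0,0,1]]'
```

```text
clock: 10.75
eef_pos: [578.5, 347.2, 99.5]
tcp_rot: [3.141, 0.004, 0.317]
contact_force: [-3.7, 2.1, -4.1]
opening: 0.121
grasp_force: 39.4
```

```bash
python3 -m crank '[[0.002,0,0.001,0,0,0,1],[0.001,0,0.0035,0,0,0,1],[0.0,0,0.006,0,0,0,1],[-0.0005,0,0.0078,0,0,0,1],[-0.0005,0,0.0078,0,0,0,1]]'
```

```text
clock: 11.25
eef_pos: [582.0, 348.7, 94.0]
tcp_rot: [-3.141, -0.006, 0.317]
contact_force: [4.8, 4.5, -1.9]
opening: 0.102
grasp_force: 42.2
```

```bash
python3 -m crank '[[0,0,0,0,0,0,0.9],[0,0,0,0,0,0,0.7],[0,0,0,0,0,0,0.5],[0,0,0,0,0,0,0.5],[0,0,0,0,0,0,0.5]]'
python3 -m crank '[[0,0,-0.02,0,0,0,0.5],[0,0,-0.05,0,0,0,0.5],[0,0,-0.08,0,0,0,0.5],[0,0,-0.11,0,0,0,0.5],[0,0,-0.11,0,0,0,0.5]]'
python3 - <<'E'
from h import *
f=grab('wrist','w8')
print(r.sense()['eef_pos'])
for d in(47,55):
  for a in(-.35,.35): print(d,a,w2px(f,[PV[0]+d*np.sin(a)*.951,PV[1]+d*np.sin(a)*.308,51+d*np.cos(a)]))
p=w2px(f,[PV[0],PV[1],69]);print('crown',p,'but',w2px(f,[*BT,71]),'bearing',w2px(f,[559.8,217,72]))
# ascii of grey in window
g=cv2.cvtColor(f['image'],cv2.COLOR_RGB2GRAY);u,v=p.astype(int)
w=g[max(0,v-60):v+60:3,u-36:u+39:2]
print('rows from',max(0,v-60),'cols from',u-36)
for row in w: print(''.join(' .:-=+*#%@'[min(9,int(x)//26)] for x in row))
E
```

```text
clock: 11.75
eef_pos: [579.4, 347.4, 92.7]
tcp_rot: [3.141, 0.0, 0.317]
contact_force: [0.2, 0.9, 0.2]
opening: 0.499
grasp_force: 0.0
clock: 12.25
eef_pos: [581.6, 348.8, 207.6]
tcp_rot: [-3.14, -0.007, 0.317]
contact_force: [0.3, 0.9, 0.9]
opening: 0.499
grasp_force: 0.0
[580.67244383 348.25121421 205.19392328]
47 -0.35 [274.55614006 258.39229064]
47 0.35 [274.755325   219.68540372]
55 -0.35 [274.5812072 266.0288621]
55 0.35 [274.82316138 219.60887037]
crown [274.51334253 227.24683552] but [273.70593081 307.01258108] bearing [408.66019729 272.97292999]
rows from 167 cols from 238
.............................   ..... 
...........................::: ...... 
:::::::::::::::::::::::::::::: ..  . .
-----------::--:--::-:-----:::::::::..
::::::::::::::::::::::::::::----------
==------------------------------------
+-------------------------------------
*-------------------------------------
@@************************************
@@@***********************************
@@@***********************************
@@@***********************************
@@@@**********************************
@@@@
[... 348 characters left out ...]
@@@@@@@@:=++=-=+++++-++=--***********
@@@@@@@@@@-=+==:====:++=--************
@@@@@@@@@@@=--=++=+++---+*************
@@@@@@@@@@@#*=++----*+=++*************
@@@@@@@@@@@@@@************************
@@@@@@@@@@@@@@@*#*********************
@@@@@@@@@@@@@@************************
@@@@@@@@@@@@@@@***********************
@@@@@@@@@@@@@@@*******************+***
@@@@@@@@@@@@@@@@****************=+++=*
@@@@@@@@@@@@@@@@****************=###*+
@@@@@@@@@@@@@@@@****************+%%%**
@@@@@@@@@@@@@@@@%*********************
@@@@@@@@@@@@@@@@@*********************
@@@@@@@@@@@@@@@@%*********************
@@@@@@@@@@@@@@@@@*********************
@@@@@@@@@@@@@#--======+***************
@@@@@@@@@@%++++++========*************
```

The view from above shows the bat's end inside the crown at about (272,227), so it is over on the on-side. The exact angle (0.24–0.35 from upright) is uncertain. I make sure by nudging it to its stop from the front with shut fingers.

```bash
python3 -m crank '[[-0.015,0.001,0,0,0,0,1],[-0.037,0.001,0,0,0,0,1],[-0.037,0.001,0.035,0,0,0,1],[-0.037,0.001,0.07,0,0,0,1],[-0.037,0.001,0.1,0,0,0,1]]'
python3 -m crank '[[0,0,0,0,0,0,1],[0,0,0,0,0,0,1],[0.004,0,0,0,0,0,1],[0.008,0,0,0,0,0,1],[0.008,0,0,0,0,0,1]]'
```

```text
clock: 12.8
eef_pos: [543.4, 334.4, 100.1]
tcp_rot: [3.141, 0.002, 0.317]
contact_force: [-0.5, -0.7, 0.0]
opening: 0.001
grasp_force: 0.0
clock: 13.3
eef_pos: [553.7, 338.3, 104.2]
tcp_rot: [-3.141, -0.003, 0.317]
contact_force: [0.1, -0.6, 0.0]
opening: 0.002
grasp_force: 0.0
```

```bash
python3 -m crank '[[0.001,0,0,0,0,0,1],[0.002,0,0,0,0,0,1],[0.003,0,0,0,0,0,1],[0.003,0,0,0,0,0,1]]'
```

```text
clock: 13.7
eef_pos: [555.3, 338.6, 102.9]
tcp_rot: [-3.142, -0.0, 0.317]
contact_force: [0.0, 0.2, 1.1]
opening: -0.002
grasp_force: 0.2
```

```bash
python3 -m crank '[[0.001,0,0,0,0,0,1],[0.002,0,0,0,0,0,1],[0.003,0,0,0,0,0,1],[0.003,0,0,0,0,0,1]]'
python3 -m crank '[[0.001,0,0,0,0,0,1],[0.002,0,0,0,0,0,1],[0.002,0,0,0,0,0,1]]'
```

```text
clock: 14.1
eef_pos: [557.3, 339.3, 102.5]
tcp_rot: [3.141, 0.002, 0.317]
contact_force: [-4.2, -1.8, 1.1]
opening: 0.003
grasp_force: 2.1
clock: 14.4
eef_pos: [558.0, 339.5, 102.3]
tcp_rot: [3.141, 0.005, 0.317]
contact_force: [-9.0, -2.7, 4.0]
opening: 0.001
grasp_force: 5.1
```

```bash
python3 -m crank '[[0.001,0,0,0,0,0,1],[0.002,0,0,0,0,0,1],[0.002,0,0,0,0,0,1]]'
```

```text
clock: 14.7
eef_pos: [558.5, 339.6, 102.1]
tcp_rot: [3.141, 0.008, 0.317]
contact_force: [-14.0, -3.4, 8.3]
opening: -0.001
grasp_force: 8.1
```

Firm stop at the expected on-position. Backing off and moving above the button.

```bash
python3 -m crank '[[-0.006,0,0,0,0,0,1],[-0.012,0,0,0,0,0,1],[-0.025,0,-0.025,0,0,0,1],[-0.05,0,-0.025,0,0,0,1],[-0.072,0,-0.025,0,0,0,1]]'
python3 -m crank '[[0,0,0,0,0,0,1],[0,0,0,0,0,0,1]]'
python3 - <<'E'
from h import *
go(*BT,95)
f=grab('wrist','w9');p=w2px(f,[*BT,71]);print(p)
g=grab('side');a,b=w2px(g,[PV[0]+55*.343*.951,PV[1]+55*.343*.308,51+52]),w2px(g,[PV[0],PV[1],70])
print('tip on',a,'crown',b)
G=cv2.cvtColor(g['image'],cv2.COLOR_RGB2GRAY);u,v=b.astype(int)
for row in G[v-30:v+10,u-22:u+28]: print(''.join(' .:-=+*#%@'[min(9,int(x)//26)] for x in row))
print(v-30,u-22)
E
```

```text
clock: 15.2
eef_pos: [493.6, 318.5, 128.6]
tcp_rot: [-3.141, -0.003, 0.317]
contact_force: [-0.6, 0.3, 0.1]
opening: -0.003
grasp_force: 0.0
clock: 15.4
eef_pos: [494.0, 318.7, 128.3]
tcp_rot: [-3.141, -0.002, 0.317]
contact_force: [0.9, 0.2, 0.5]
opening: 0.003
grasp_force: 0.0
shift [-0.0045 -0.0007  0.0333] turn [-0.    -0.002  0.004] t 15.4 q [ 0.57  0.44  1.82 -0.    0.89  1.82]
[271.66951535 250.7775226 ]
tip on [316.35729489 166.41165878] crown [308.73485221 179.65792921]
..:-==--:::::::::::::-+*************************++
:::-===-:::::::::::.-+**************************++
:::-=---..:::::::::-+****************++++**++++==+
::::---:.::::::::::=+*+**++++===---:::::........:=
..::--:..:::::::-::::....................::::.::::
..:-:::..::::::::::.:..:...:::==-=..-==:::::::::::
.::::....:::::::::::::::::.=*=+==+=:-++-.:::::::::
..:.....::::::::::::::::::.=*=::--=::::........:::
.......::.::.:::...................::::-----===:::
.::..............:::------====+**=++=========+=---
::..:---=++=+**==+=========++++#*++++=============
::::-====++++#*++++===--==---==----========++=====
----
[... 731 characters left out ...]
#*=+*++=-==+++++++++*********
-----------=+++**#####*++*++----==+=====++++++++++
------=+*+**###********+*+++----:-=-==============
-==+++**##******#***++*+*+**+---::..::::::--------
+***#**************++-+****##+----:-::-::::::::::-
***************+*++++=+*****##=-----------------==
***************++=====*+=+**##*=----------------==
***************=+--. -++:-+*#***=--==------::..:--
***************=+=+-:-++--=*#****-----:::.::::::.:
************#*+-++++=+++===+#****+-.::::::::::::::
************#*+-+++***++++==#***##+:.:::::::::::::
**************=:-=+++*+++=-+#****##+..:::::::::::.
#**************+---====--:-+#*****#*=:.:::::::::::
**************#**+=-::-==++********#*=::::::::::::
149 286
```

The side camera shows the bat tip at (313,167), as predicted for on and locked. Pressing the button.

```bash
python3 -m crank '[[-0.0045,-0.0007,0.012,0,0,0,1],[-0.0045,-0.0007,0.024,0,0,0,1],[-0.0045,-0.0007,0.033,0,0,0,1],[-0.0045,-0.0007,0.035,0,0,0,1],[-0.0045,-0.0007,0.035,0,0,0,1]]'
python3 -m crank '[[0,0,0.002,0,0,0,1],[0,0,0.004,0,0,0,1],[0,0,0.006,0,0,0,1],[0,0,0.007,0,0,0,1],[0,0,0.007,0,0,0,1]]'
```

```text
clock: 16.0
eef_pos: [488.7, 317.4, 91.9]
tcp_rot: [3.141, 0.001, 0.317]
contact_force: [-1.0, 0.3, -0.7]
opening: 0.001
grasp_force: 0.0
clock: 16.5
eef_pos: [489.3, 317.8, 86.1]
tcp_rot: [-3.141, -0.001, 0.317]
contact_force: [0.9, -0.1, 4.0]
opening: -0.001
grasp_force: 1.8
```

```bash
python3 -m crank '[[0,0,0.0015,0,0,0,1],[0,0,0.003,0,0,0,1],[0,0,0.004,0,0,0,1],[0,0,0.004,0,0,0,1],[0,0,0.004,0,0,0,1]]'
```

```text
clock: 17.0
eef_pos: [489.4, 317.9, 83.7]
tcp_rot: [-3.141, -0.001, 0.317]
contact_force: [-5.0, -2.5, 24.1]
opening: -0.002
grasp_force: 11.9
```

On its stop at 24 N. I hold for about 1.5 s and then release.

```bash
for i in 1 2 3; do python3 -m crank '[[0,0,0,0,0,0,1],[0,0,0,0,0,0,1],[0,0,0,0,0,0,1],[0,0,0,0,0,0,1],[0,0,0,0,0,0,1]]'; done
python3 -m crank '[[0,0,-0.01,0,0,0,1],[0,0,-0.04,0,0,0,1],[0,0,-0.08,0,0,0,1],[0,0,-0.12,0,0,0,1],[0,0,-0.12,0,0,0,1]]'
python3 -m crank '[[0,0,0,0,0,0,1],[0,0,0,0,0,0,1],[0,0,0,0,0,0,1]]'
python3 - <<'E'
from h import *
f=grab('wrist','w10');p=w2px(f,[559.8,217,72]);u,v=p.astype(int);print(p)
G=cv2.cvtColor(f['image'],cv2.COLOR_RGB2GRAY)
for row in G[v-60:v+60:4,u-60:u+60:2]: print(''.join(' .:-=+*#%@'[min(9,int(x)//26)] for x in row))
E
```

```text
clock: 17.5
eef_pos: [489.4, 317.9, 83.7]
tcp_rot: [-3.141, -0.001, 0.317]
contact_force: [-4.0, -3.9, 23.6]
opening: 0.002
grasp_force: 11.9
clock: 18.0
eef_pos: [489.4, 317.9, 83.7]
tcp_rot: [-3.141, -0.001, 0.317]
contact_force: [-5.5, -4.0, 24.6]
opening: 0.0
grasp_force: 11.9
clock: 18.5
eef_pos: [489.4, 317.9, 83.7]
tcp_rot: [-3.141, -0.001, 0.317]
contact_force: [-5.3, -3.1, 25.0]
opening: -0.001
grasp_force: 11.9
clock: 19.0
eef_pos: [491.2, 319.1, 206.9]
tcp_rot: [-3.14, -0.008, 0.317]
contact_force: [0.5, 0.2, 0.7]
opening: -0.002
grasp_force: 0.0
clock: 19.3
eef_pos: [488.1, 317.1, 200.2]
tcp_rot: [3.141, 0.003, 0.317]
contact_force: [-0.4, 0.5, 0.8]
opening: -0.0
grasp_force: 0.0
[427.32986818 160.15531037]
++-:::-++++++++@@@@@@@%@@%#%%%%#@@@@@@@%%%@%%@%@@%@%===*@%..
++:::-=+++++++++@@@@@@@@@%%%%%%#@@@@@@@%%@%%%@@%@@@====*%#..
+++++++++++++++@@@@@@@@@@%%%%%%%@@@@@@@%%@%%@@@@%@@@@%@@@...
+++++++++++++++@@@@@@@@@@+%%%%%@@@@@@@@%@@%@@@@@@@@@@%%@@...
+++++++++++++++*@@@@@%@@@%%%%%%@@@@@@@%@@@%%@@@@@@@@%%%%+...
++++++++++++++++%@@@@@@@%%%%%%%@@@@@@@%@@@%@@@@@@@@@%@%@....
+++++
[... 758 characters left out ...]
@@%-..:@@@@@@@@@@@@@.:.:#*---
++++++++++++++++++=+*#+...... .....-@@@@@@@@@@@@@@#...+**::-
+++++++++++++++++++#%#@@@@=..::*@@@@@@@@@@@@@@@@@@...:#*=:--
++++++++++++++++++++*%%%@@@@@@@@@@@@@@@@@@@@@@%@@@.:.-#*:-:-
+++++++++++++++++++++%%%%%@@@@@@@@@@@@@@@@@@@@@@@=...#**::::
+++++++++++++++++++++#%%%*@@@@@@@@@@@@@@@@@@@@@@@...:#*--::-
+++++++++++++++++++=+++#=++#@@@@@@@@@@@@@@@@@%@@%...+**:-:--
+++++++++++++++++++=++++++++@@@@@@@@@@@@@@@@@%@@.:..#*=---:-
:++++++++++++++++++++++++++#@@@@@@@@@@@@@@+==*@@...-#*-----:
-+++++++++++++++++++++++++++@@@@@@@@@@@@@%===%@+...#*+---:::
**+++++*++++++++++=+++++++++*@@#@@@@@@#@@@@@@@@...:#*-----::
............ ..... .. ......::.....:..:........:..*#*--:::::
```

The bearing lies in place, the button is released and the arm is clear. Handing in.

```bash
python3 -c "
from rig import sign_off
print(sign_off())"
```

```text
the job is handed in; nothing more can be done
None
```

I handed the job in at 19.3 s: the bearing lies on the pole plate about 3 mm off centre, the toggle is on and in its lock, and the button was held on its stop for about 1.5 s and released; `sign_off()` gave no verdict, so all of this rests on my own force and camera readings.

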